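# Unhook the keyhole plate and open the instrument lid

### The job

Open up the grey instrument case on the repair bench: with the fingers, gently push (do not pinch) its pale aluminium keyhole plate sideways along its slots, towards the red stop, until the brass stud heads stand in the wide ends. Then lift the plate off by its orange tab and lay it down gently, without dropping it, flat on the middle of the green mat and lengthwise along it. Last, raise the blue lid by its bar to about 60 degrees and let go of it to see that its stiff hinge holds; leave the screwdriver, the tape roll and the jar where they are.

Things in the scene. Friction and masses are not known exactly. Their poses are not given: they have to be found in the camera images.
- case: Grey instrument case, fixed to the bench, 200 (x) x 240 (y) x 80 mm high; origin at the centre of its underside, z up, -x is its front (towards the robot, give or take its yaw). A 50 mm deep deck runs along its front, its top 80 mm above the origin; the blue lid lies behind it at the same height. The top is open under the lid.
- stud (a point): Foot of one of two brass headed studs on the case's deck (case x = -70, y = +50, z = 80 mm); its twin is at y = -50 mm. Shank 8 mm dia.; head 18 mm dia., its underside 8.5 mm and its top 12 mm above the deck.
- stop (a point): Foot of the face of the red stop block at the deck's +y end (case x = -70, y = +110, z = 80 mm); 12 mm high, it faces -y and stops the plate's +y end.
- plate: Loose pale aluminium keyhole plate, about 0.25 kg, 60 (x) x 190 (y) x 5 mm; origin at the centre of its underside. Hung flat on the deck by the studs, its rear edge over the lid so that the lid cannot open. At first its axes lie along the case's, its origin at case x = -70, z = 80, y -22 to -13 mm. Only friction on the deck (1 to 5 N) resists sliding.
- hole (a point): Centre, on the underside, of the wide end of one of the plate's two keyhole slots (plate y = +38 mm; its twin at y = -62 mm): a hole 25 (x) x 30 (y) mm. From its +y side an 11 mm wide slot runs on 24 mm. A stud stands in each slot; sliding the plate 25 to 33 mm to the case's +y brings the holes round the studs (6 mm either way lets the heads through). At the stop they are 3 mm past.
- plate_tab (a point): Centre of the orange tab standing upright at the plate's middle, 12 (x) x 40 (y) mm, from 5 to 40 mm above the plate's underside; this point is 22.5 mm above that underside, axes as the plate's. It can be pushed at its end (16 mm or more above the deck, clear of the stud heads) or taken from above.
- mat_top (a point): Centre of the top face of the green bench mat, fixed, 130 (x) x 230 (y) x 3 mm, its long side along y; z up.
- lid (a joint): Angle of the blue lid in rad: 0 shut, grows as its front edge rises, up to 1.9. The lid is 145 mm deep, its hinge line parallel to the case's y at case x = +95, z = 77 mm. The hinge is stiff: the lid stays at any angle where it is left; raising it takes about 5 to 7 N at the bar.
- lid_bar (a point): Middle of the round steel bar handle on the lid: 10 mm dia., 80 mm long along the case's y; when shut at case x = +10, z = 115 mm (85 mm in front of and 38 mm above the hinge line), its axis 35 mm above the lid's top face. It can be pinched from above and turns between the fingers as the lid rises.
- screwdriver: Loose screwdriver lying in front of the mat: leave alone.
- tape: Loose black tape roll, 64 mm dia., 19 mm high, standing behind the case: leave alone.
- jar: Loose amber jar, 44 mm dia., 50 mm high, behind the mat: leave alone.
Things that resemble listed ones, but are neither listed nor needed, are in the scene too. Of the things that look like the plate, the smallest one is meant.

How it is judged:
By the outcome, as a careful person would: the job done as asked, in the order asked, and still so for the second after the job is handed in, with the robot touching nothing.
It also fails if it takes over 67 s, if anything falls off the work surface, if the arm or the gripper's body presses on something with over 40 N, if the wrist force passes 120 N, or if a joint passes its speed limit or range.

### The arm

A 7-joint arm with a two-finger parallel gripper is mounted at the origin on the work surface. World frame = base frame: x ahead of the robot, y to its left, z up, the work surface at z = 0. Lengths are in m, angles in rad, forces in N, time in s.
With the tool pointing down it reaches from about 0.425 to 0.925 m from the base axis. Payload 6.8 kg.
Tool frame: the origin (TCP) lies midway between the tips of the shut fingers; the grasp point (between the pads) lies 19 mm behind it; x points along the fingers, z is the direction in which the jaws open and shut, and the axes are right-handed (so a half turn about x gives the same grasp; the last joint's range is limited). The gripper opens to 85 mm and grips with 20 to 120 N. Pads are 22 mm wide; open, the fingers measure 114 mm over their backs; the gripper's body (76 mm by 85 mm) begins 54 mm behind the grasp point. The pads swing forward as they close: fully open they stand 13 mm farther back than shut.
Start: joints at [-1.309, 0.477, 0.022, 1.555, -0.011, 1.109, -0.083], TCP at [0.244, 0.629, 0.231] pointing down, gripper open.
Joint ranges: [-2.96, 2.96], [-0.34, 2.1], [-1.41, 1.46], [0.24, 2.44], [-1.37, 4.51], [0.17, 1.92], [-2.96, 2.96]. Speed limits (rad/s): [2.39, 2.39, 3.14, 3.14, 3.14, 3.14, 3.14].

### API

Orientations are given as a unit quaternion [w, x, y, z].
In Python, from station import bot gives the robot as it stands. The module is installed in compiled form; this text tells all that it offers.
- The arm moves only by the shell command python3 -m jog 'ROWS' [FORCE]. ROWS is text: rows parted by semicolons, each of 7 numbers parted by spaces: the shift along the tool's x, y, z in mm, then the turn, a rotation vector about the tool's x, y, z in units of 6 degrees (1.0 is 6 degrees), then the finger opening in mm, from 0 to 85.4. A call has 1 to 5 rows; each row shifts and turns the commanded pose from where the row before left it, along the tool's axes as they then stand; what a row does not reach is not made up. A row lasts 1/10 s, in which the tool goes at most 50 mm and 8.59 degrees, less where a joint would pass 70% of its speed; a pose out of reach is approached as far as the arm can. A call with a gripper value outside its range is refused whole. The fingers move at their own pace and stop on an object; FORCE is the grip in N (left out, the last holds). Time passes only in rows, so rows that do not move let the fingers close. It gives the time, the measured TCP pose, the force and the opening at its end, in the units of the state.
- bot.get_obs(): the state, without advancing time (a new reading comes with each control period).
- bot.read_camera(name): name is "scene" or "side" or "wrist"; returns (picture, depth): 420x560x3 uint8, red, green, blue; 420x560 float32, m along the optical axis (not along the pixel's ray), 0 where there is no reading.
- bot.calibration(name): a dict with "fx", "fy", "cx", "cy" (pixels), "T" (4x4, takes a point from camera to world coordinates). Camera axes: x right, y up, looking along -z (the intrinsics and any distortion apply to the point x, -y, -z); pixel columns grow to the right and rows downward; lengths in m; the calibration is good to about 2 mm. The wrist camera is an equidistant fisheye: a pixel r from the principal point sees the ray r / f radians off the axis. A picture is of the moment at which its call begins: read the wrist's pose just before it. calibration takes no time and is no camera call; for the wrist camera it gives the pose at the moment of the call.
- bot.hand_in(): hands the job in, once; it reports no verdict.
The state is a dict: "t": time; "q": joint angles; "joint_vel": joint speeds; "joint_torque": joint torques, N m; "eef_pos": TCP position; "tool_rot": TCP orientation; "contact_force": force on the tool from outside, world axes, zero at the start; "torque": the same for the moment, N m; "gripper_width": opening from 0.0 (shut) to 1.0 (fully open).
Only numpy, scipy, OpenCV 4.12 (cv2) and the standard library are available. Lean on these libraries where they do the work, as an engineer would, in place of code of your own. Each camera call takes 0.05 s, during which the arm holds its last target.

## Working session

There is one attempt and no reset: what is moved stays moved. The work goes in short steps, Python scripts to look and compute and a shell command to move; the robot and the scene stay as the last step left them, time stands still between calls to the robot, and variables do not carry over. Pictures are saved under pics/ and viewed, and the job is handed in when it is done.

```bash
mkdir -p pics; ls; python3 - <<'E'
from station import bot
import cv2,numpy as np
o=bot.get_obs();print({k:np.round(v,3).tolist() for k,v in o.items()})
for n in ("scene","side","wrist"):
    c=bot.calibration(n); p,d=bot.read_camera(n)
    cv2.imwrite(f"pics/{n}0.png",p[:,:,::-1]); np.savez(f"{n}0.npz",p=p,d=d,**{k:np.array(v) for k,v in c.items()})
    print(n,{k:np.round(v,3).tolist() for k,v in c.items()})
E
```

```text
pics
{'t': 0.0, 'q': [-1.309, 0.478, 0.022, 1.556, -0.011, 1.109, -0.083], 'joint_vel': [-0.001, 0.0, -0.001, -0.001, -0.001, 0.0, 0.0], 'joint_torque': [0.0, -59.645, 1.608, -28.121, 0.012, 0.01, 0.0], 'eef_pos': [0.244, 0.629, 0.23], 'tool_rot': [0.583, -0.4, 0.584, 0.399], 'contact_force': [-0.193, -0.165, -0.252], 'torque': [0.057, -0.037, -0.026], 'gripper_width': 0.995}
scene {'fx': 540.695, 'fy': 540.695, 'cx': 278.102, 'cy': 197.547, 'T': [[0.144, -0.773, 0.617, 1.323], [0.989, 0.104, -0.101, -0.254], [0.014, 0.625, 0.78, 1.131], [0.0, 0.0, 0.0, 1.0]]}
side {'fx': 443.147, 'fy': 443.147, 'cx': 277.892, 'cy': 210.21, 'T': [[0.918, 0.312, -0.246, 0.192], [-0.397, 0.698, -0.596, -0.861], [-0.014, 0.644, 0.765, 1.076], [0.0, 0.0, 0.0, 1.0]]}
wrist {'fx': 325.192, 'fy': 325.192, 'cx': 277.751, 'cy': 209.264, 'T': [[0.361, -0.896, -0.258, 0.177], [0.933, 0.346, 0.1, 0.655], [-0.0, -0.277, 0.961, 0.373], [0.0, 0.0, 0.0, 1.0]]}
```

View pics/scene0.png

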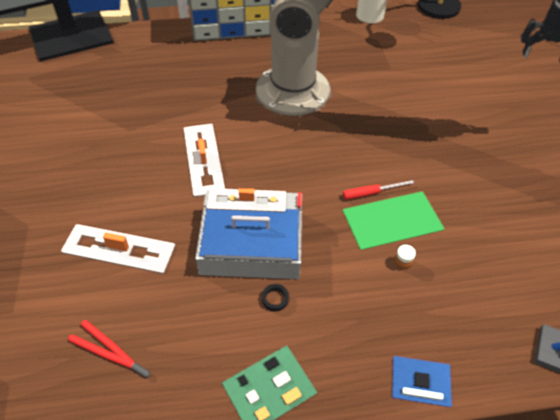

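View pics/side0.png

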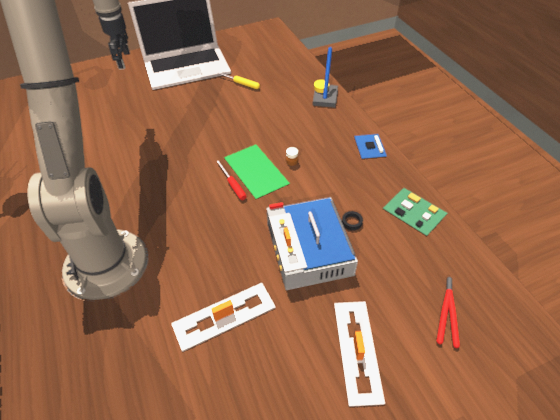

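View pics/wrist0.png

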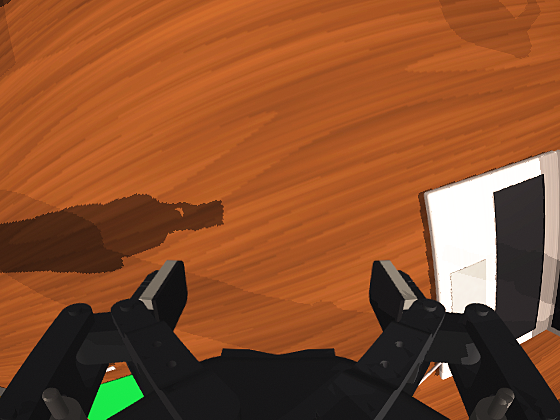

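The scene view shows the case at about (250,235), its plate with the orange tab at (246,195), the red stop at (300,200), the bar at (251,220) and the mat at (393,219). The wrist view shows nothing useful yet. The two plates lying on the bench are decoys.

```bash
cat > h.py <<'E'
import numpy as np,cv2
def load(n): return dict(np.load(n+'.npz'))
def ray(c,u,v):
    x=(np.asarray(u)-c['cx'])/c['fx']; y=-(np.asarray(v)-c['cy'])/c['fy']
    d=np.stack([x,y,-np.ones_like(x)],-1); return d@c['T'][:3,:3].T, c['T'][:3,3]
def plane(c,u,v,z):
    d,o=ray(c,np.float64(u),np.float64(v)); s=(z-o[2])/d[...,2]; return o+s[...,None]*d
def cloud(c):
    v,u=np.mgrid[0:420,0:560].astype(float); d,o=ray(c,u,v); return o+c['d'][...,None]*d
def masks(p):
    h=cv2.cvtColor(p,cv2.COLOR_RGB2HSV); H,S,V=[h[...,i].astype(int) for i in range(3)]
    return dict(green=(H>50)&(H<70)&(S>180)&(V>100),blue=(H>100)&(H<125)&(S>140),orange=(H>8)&(H<20)&(S>220)&(V>190),
      red=((H<5)|(H>175))&(S>180)&(V>120),yellow=(H>20)&(H<32)&(S>120)&(V>150),white=(S<40)&(V>190))
def rect(P): return cv2.minAreaRect(np.float32(P[:,:2]*1000))
E
python3 - <<'E'
from h import *
for n in ('scene0','side0'):
    c=load(n);P=cloud(c);m=masks(c['p'])
    print(n,'dep0',(c['d']==0).mean())
    for k in m:
        nn,l,st,ce=cv2.connectedComponentsWithStats(m[k].astype(np.uint8))
        for i in range(1,nn):
            if st[i,4]>(8 if k in('yellow',) else 25):
                q=P[(l==i)&(c['d']>0)]
                if len(q)==0: continue
                md=np.median(q,0)
                if abs(md[0]-.65)<.3 and abs(md[1])<.55 and md[2]<.3: print(k,st[i,4],ce[i].round(1),md.round(4),'z5-95',np.percentile(q[:,2],[5,95]).round(3),[np.round(a,1) for a in rect(q)])
# upscaled crops
c=load('scene0');cv2.imwrite('pics/crop_scene0.png',cv2.resize(c['p'][170:290,180:340,::-1],None,fx=5,fy=5,interpolation=cv2.INTER_CUBIC))
c=load('side0');cv2.imwrite('pics/crop_side0.png',cv2.resize(c['p'][190:290,250:370,::-1],None,fx=6,fy=6,interpolation=cv2.INTER_CUBIC))
E
```

```text
scene0 dep0 0.004064625850340136
blue 3786 [250.4 234.5] [ 0.5967 -0.1994  0.0816] z5-95 [0.078 0.085] [array([ 587.8, -199.2]), array([221.2, 141.7]), np.float64(79.5)]
blue 43 [556.2 346.1] [0.9383 0.422  0.0309] z5-95 [0.024 0.037] [array([938.2, 422.2]), array([12.4, 12.4]), np.float64(81.0)]
red 268 [360.7 191.8] [0.4578 0.1093 0.023 ] z5-95 [0.012 0.029] [array([444.3, 114.9]), array([ 46.6, 104. ]), np.float64(5.3)]
red 991 [101.5 345.6] [ 0.7972 -0.5457  0.0176] z5-95 [0.008 0.022] [array([ 794.2, -546.8]), array([169.4,  54.8]), np.float64(51.1)]
yellow 9 [231.6 197.6] [ 0.4869 -0.2342  0.0948] z5-95 [0.092 0.097] [array([ 487.8, -231.9]), array([ 6.3, 10. ]), np.float64(28.8)]
yellow 13 [272.7 199.2] [ 0.5057 -0.1335  0.0936] z5-95 [0.091 0.098] [array([ 505.8, -133.2]), array([10.2, 11.1]), np.float64(14.3)]
white 2970 [225.9 179. ] [ 0.3899 -0.2675  0.0138] z5-95 [0.004 0.089] [array([ 336.5, -231.8]), array([461.3, 223.1]), np.float64(17.0)]
white 57 [396.8 184.4] [0.4402 0.2138 0.0172] z5-95 [0.012 0.022] [array([439.7, 214.4]), array([10.9, 91.5]), np.float64(7.1)]
whi
[... 2544 characters left out ...]
]), np.float64(7.0)]
white 60 [406.8 203.6] [ 0.9177 -0.1729  0.0107] z5-95 [0.003 0.014] [array([ 921.3, -171.8]), array([36.1, 30.5]), np.float64(23.1)]
white 1308 [289.7 243.3] [ 0.4902 -0.2148  0.0825] z5-95 [0.074 0.087] [array([ 573.2, -200.2]), array([241.6, 226.1]), np.float64(79.2)]
white 91 [313.6 223.5] [ 0.572  -0.1934  0.1175] z5-95 [0.077 0.121] [array([ 578.6, -188.8]), array([105.1,  21.5]), np.float64(78.7)]
white 42 [426.3 215.2] [ 0.9471 -0.2377  0.0108] z5-95 [0.003 0.015] [array([ 949.6, -235.8]), array([33.1, 20.2]), np.float64(23.8)]
white 2693 [358.1 354.8] [ 0.5319 -0.5409  0.0056] z5-95 [0.001 0.009] [array([ 538.5, -523.2]), array([268. ,  86.5]), np.float64(69.2)]
```

View pics/crop_scene0.png

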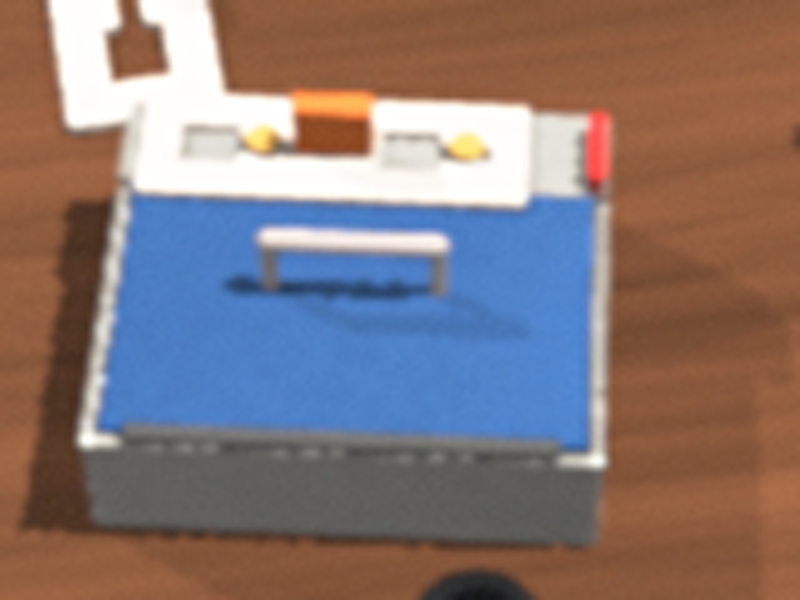

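View pics/crop_side0.png

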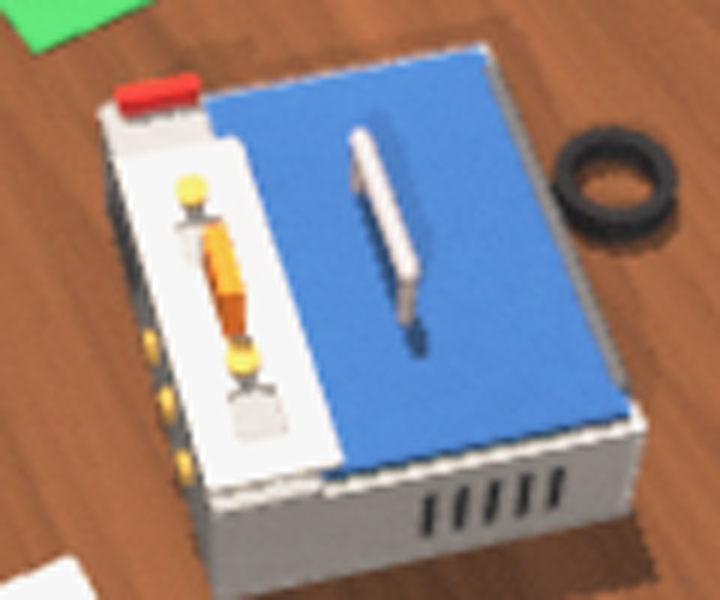

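Both crops show the case yawed by about -10°. In the scene crop the studs are at (262,140) and (467,148) and the tab top is at (333,103), with the stop to the right. The mat mask needs fixing. Next I'll get positions by casting rays onto planes of known height in both views.

```bash
python3 - <<'E'
from h import *
from scipy.spatial.transform import Rotation as R
sc=load('scene0');si=load('side0')
h=cv2.cvtColor(sc['p'],cv2.COLOR_RGB2HSV);print('hsv mat',h[219,393],'tab',h[191,246],h[198,246],'scene lid',h[235,250],'stop',h[200,300]); h2=cv2.cvtColor(si['p'],cv2.COLOR_RGB2HSV);print(h2[170,255],h2[232,287])
def comp(c,mask,uv,r=None):
    n,l,st,ce=cv2.connectedComponentsWithStats(mask.astype(np.uint8))
    d=np.hypot(*(ce[1:]-uv).T); i=1+np.argmin(np.where(st[1:,4]>5,d,1e9)); return l==i,ce[i],st[i]
for n,c,muv in(('scene',sc,(393,219)),('side',si,(255,170))):
    h=cv2.cvtColor(c['p'],cv2.COLOR_RGB2HSV).astype(int);H,S,V=h[...,0],h[...,1],h[...,2]
    m,ce,st=comp(c,(H>50)&(H<75)&(S>120),muv)
    v,u=np.nonzero(m);print(n,'mat',[np.round(a,1) for a in rect(plane(c,u,v,.003))],st[4])
    uvs=((250,235),) if n=='scene' else ((320,234),)
    m,ce,st=comp(c,(H>100)&(H<125)&(S>140),uvs[0]); v,u=np.nonzero(m);print(' lid',[np.round(a,1) for a in rect(plane(c,u,v,.080))])
    # bar
    m,ce,st=comp(c,(S<60)&(V>150),(250.4,217.5) if n=='scene' else (313.6,223.5));v,u=np.nonzero(m);print(' bar px',ce,st,plane(c,*ce,.118).round(4))
    for uv in ([(231.6,197.6),(272.7,199.2)] if n=='scene' else [(289.7,249.7),(281.4,221.4)]):
        m,ce,st=comp(c,(H>18)&(H<34)&(S>90)&(V>130),uv);print(' stud',ce,st,plane(c,*ce,.092).round(4))
    m,ce,st=comp(c,(H>5)&(H<24)&(S>190)&(V>170),(246,191) if n=='scene' else (287,232));v,u=np.nonzero(m);print(' tab',ce,st,plane(c,*ce,.12).round(4),[np.round(a,1) for a in rect(plane(c,u,v,.12))])
q=[0.583,-0.4,0.584,0.399];M=R.from_quat(q[1:]+q[:1]).as_matrix();print(M.round(3))
E
```

```text
hsv mat [ 65 144 222] tab [ 16 170 255] [ 11 194 142] scene lid [108 156 180] stop [  2 154 255]
[ 66 151 230] [ 21 181 247]
scene mat [array([541.7, 176.2]), array([129.1, 230.1]), np.float64(7.7)] 3478
 lid [array([ 586.2, -198.8]), array([220.8, 140.4]), np.float64(79.3)]
 bar px [250.27472527 217.75274725] [231 215  39   6 182] [ 0.5731 -0.1959  0.118 ]
 stud [231.5   197.375] [229 196   6   4  16] [ 0.4857 -0.2331  0.092 ]
 stud [273.2  199.12] [270 197   7   5  25] [ 0.5048 -0.1322  0.092 ]
 tab [124.07142857 243.07142857] [120 240   7   9  14] [ 0.6069 -0.483   0.12  ] [array([ 608.1, -481.9]), array([24.9,  8.1]), np.float64(33.6)]
side mat [array([539.6, 172.8]), array([129.8, 230.2]), np.float64(7.8)] 1789
 lid [array([ 584.5, -202.8]), array([224.4, 136.5]), np.float64(80.4)]
 bar px [313.85344828 225.10344828] [308 212  12  31 116] [ 0.5692 -0.2044  0.118 ]
 stud [289.8 249.3] [288 247   5   5  20] [ 0.4832 -0.2346  0.092 ]
 stud [281.52941176 221.35294118] [280 219   4   5  17] [ 0.5017 -0.137   0.092 ]
 tab [287.375 240.25 ] [285 234   5  11  24] [ 0.4812 -0.2231  0.12  ] [array([ 482.9, -218.9]), array([34.6,  8.5]), np.float64(77.3)]
[[-0.    -0.932  0.362]
 [-0.002  0.362  0.932]
 [-1.    -0.    -0.002]]
```

```bash
cat > go.py <<'E'
# prints tool-axis shift (mm) and turn (6deg units) from the measured pose to a target
import sys,numpy as np
from scipy.spatial.transform import Rotation as R
from station import bot
YAW=-10.4; MID=np.array([.4939,-.1842,.080]) # stud midpoint on deck
def case(x,y,z):  # relative to case origin frame, mm
    a=np.radians(YAW); p=np.array([x+70,y])/1000
    return MID+[p[0]*np.cos(a)-p[1]*np.sin(a),p[0]*np.sin(a)+p[1]*np.cos(a),(z-80)/1000]
def tocase(P):
    a=np.radians(YAW); d=np.asarray(P)-MID
    return np.array([d[0]*np.cos(a)+d[1]*np.sin(a),-d[0]*np.sin(a)+d[1]*np.cos(a),d[2]])*1000+[-70,0,80]
def delta(pos,jaw):
    o=bot.get_obs(); q=np.asarray(o['tool_rot']);M=R.from_quat(np.r_[q[1:],q[0]]).as_matrix()
    z=np.array([np.cos(np.radians(jaw)),np.sin(np.radians(jaw)),0]);x=np.array([0,0,-1.]);T=np.c_[x,np.cross(z,x),z]
    print('t',round(o['t'],2),'tcp',np.round(o['eef_pos'],4),'F',np.round(o['contact_force'],1),'w',round(o['gripper_width']*85.4,1))
    print('turn first (tool, units)',np.round(np.degrees(R.from_matrix(M.T@T).as_rotvec())/6,2),'jaw az',round(np.degrees(np.arctan2(M[1,2],M[0,2])),2))
    d=(np.asarray(pos)-o['eef_pos'])*1000
    print('shift in present axes',np.round(M.T@d,1),' after turn',np.round(T.T@d,1))
E
python3 -m jog '0 -45 -6 0.66 0 0 0;0 -45 -6 0.66 0 0 0;0 -45 -6 0.66 0 0 0;0 -45 -6 0.66 0 0 0;0 -45 -6 0.66 0 0 0' 40
python3 -m jog '0 -45 -6 0.66 0 0 0;0 -45 -6 0.66 0 0 0;0 -45 -6 0.66 0 0 0;0 -45 -6 0.66 0 0 0;0 -45 -6 0.66 0 0 0'
python3 -m jog '0 -43 -6 0.66 0 0 0;0 -43 -6 0.66 0 0 0;0 -43 -6 0.66 0 0 0;0 -43 -6 0.66 0 0 0;0 -43 -6 0.66 0 0 0'
python3 -c "
from go import *
delta(case(-70,-60,180),YAW)"
```

```text
t: 0.65
eef_pos: [0.4264, 0.4931, 0.231]
tool_rot: [0.644, -0.292, 0.644, 0.292]
contact_force: [0.6, 0.7, -0.7]
gripper_width: 0.142
t: 1.15
eef_pos: [0.5506, 0.3043, 0.2311]
tool_rot: [0.684, -0.177, 0.685, 0.177]
contact_force: [0.3, 0.4, 0.1]
gripper_width: -0.0
t: 1.65
eef_pos: [0.5998, 0.094, 0.2311]
tool_rot: [0.705, -0.057, 0.705, 0.057]
contact_force: [-0.5, -0.6, 0.0]
gripper_width: -0.001
t 1.65 tcp [0.5998 0.094  0.2311] F [-0.5 -0.6  0. ] w -0.1
turn first (tool, units) [ 3.28 -0.    0.  ] jaw az 9.25
shift in present axes [  51.1 -314.1 -169.4]  after turn [  51.1 -352.8  -53.9]
```

```bash

python3 -m jog '0 -44 -14 0.656 0 0 0;0 -44 -14 0.656 0 0 0;0 -44 -14 0.656 0 0 0;0 -44 -14 0.656 0 0 0;0 -44 -14 0.656 0 0 0'
python3 -c "
from go import *
delta(case(-70,-60,180),YAW)"
```

```text
t: 2.15
eef_pos: [0.5351, -0.1267, 0.2312]
tool_rot: [0.704, 0.064, 0.704, -0.064]
contact_force: [0.6, -1.1, -0.3]
gripper_width: 0.002
t 2.15 tcp [ 0.5351 -0.1267  0.2312] F [ 0.6 -1.1 -0.3] w 0.1
turn first (tool, units) [-0.01  0.    0.  ] jaw az -10.44
shift in present axes [  51.2 -124.   -30.1]  after turn [  51.2 -124.   -30.1]
```

```bash

python3 -m jog '8 -41 -10 0 0 0 0;8 -41 -10 0 0 0 0;8 -41 -10 0 0 0 0;0 0 0 0 0 0 0'
cat > shot.py <<'E'
import sys,numpy as np,cv2
from station import bot
for n in sys.argv[2:]:
    c=bot.calibration(n); p,d=bot.read_camera(n); k=n+sys.argv[1]
    cv2.imwrite(f"pics/{k}.png",p[:,:,::-1]); np.savez(k+'.npz',p=p,d=d,**{a:np.array(b) for a,b in c.items()})
    z=dict(scene=(170,290,180,340),side=(190,290,250,370)).get(n)
    if z: cv2.imwrite(f"pics/crop_{k}.png",cv2.resize(p[z[0]:z[1],z[2]:z[3],::-1],None,fx=5,fy=5,interpolation=cv2.INTER_CUBIC))
E
python3 -c "
from go import *
delta(case(-70,-60,180),YAW)"
python3 shot.py 1 wrist
```

```text
t: 2.55
eef_pos: [0.4801, -0.2466, 0.2067]
tool_rot: [0.703, 0.066, 0.705, -0.067]
contact_force: [0.1, 0.5, -0.2]
gripper_width: -0.001
t 2.55 tcp [ 0.4801 -0.2466  0.2067] F [ 0.1  0.5 -0.2] w -0.1
turn first (tool, units) [-0.07 -0.02  0.02] jaw az -10.83
shift in present axes [26.7  3.9  2.3]  after turn [26.7  3.9  2.3]
```

View pics/wrist1.png

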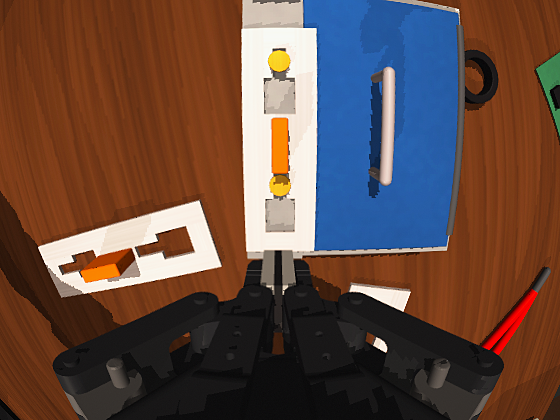

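The wrist view shows the studs at (279,61) and (280,185), the tab top at (280,146) and the plate's edges nearly vertical in the picture. The orientation is therefore right. Next I'll measure these through the fisheye model.

```bash
cat > fe.py <<'E'
from h import *
def fplane(c,u,v,z):
    x=np.float64(u)-c['cx'];y=np.float64(v)-c['cy'];r=np.hypot(x,y)+1e-9;t=r/c['fx']
    d=np.stack([np.sin(t)*x/r,-np.sin(t)*y/r,-np.cos(t)],-1)@c['T'][:3,:3].T;o=c['T'][:3,3]
    return o+((z-o[2])/d[...,2])[...,None]*d
def blob(m,uv,mn=20):
    n,l,st,ce=cv2.connectedComponentsWithStats(m.astype(np.uint8));d=np.hypot(*(ce[1:]-uv).T);i=1+np.argmin(np.where(st[1:,4]>=mn,d,1e9));return l==i,ce[i],st[i]
def hsv(p): h=cv2.cvtColor(p,cv2.COLOR_RGB2HSV).astype(int);return h[...,0],h[...,1],h[...,2]
E
python3 - <<'E'
from fe import *;from go import tocase,YAW
c=load('wrist1');H,S,V=hsv(c['p'])
y=(H>21)&(H<34)&(S>150)&(V>150)
A=[]
for uv in((279,61),(280,185)):
    m,ce,st=blob(y,uv);v,u=np.nonzero(m);P=fplane(c,u,v,.092);(cc,r)=cv2.minEnclosingCircle(np.float32(P[:,:2]*1000));A.append(cc);print('stud',ce,st,cc,r,tocase([cc[0]/1e3,cc[1]/1e3,.092]).round(1))
A=np.array(A);d=A[0]-A[1];print('yaw',np.degrees(np.arctan2(d[1],d[0]))-90,np.hypot(*d),A.mean(0))
o=(H>8)&(H<20)&(S>200)&(V>200);m,ce,st=blob(o,(280,146));v,u=np.nonzero(m);P=fplane(c,u,v,.120);rr=rect(P);print('tab',ce,st,rr,tocase([rr[0][0]/1e3,rr[0][1]/1e3,.12]).round(1))
b=(H>100)&(H<125)&(S>140)
m,ce,st=blob(b,(400,130),2000);v,u=np.nonzero(m);rr=rect(fplane(c,u,v,.080));print('lid',rr,tocase([rr[0][0]/1e3,rr[0][1]/1e3,.08]).round(1))
w=(S<60)&(V>130);m,ce,st=blob(w,(388,125),100);v,u=np.nonzero(m);rr=rect(fplane(c,u,v,.119));print('bar',ce,st,rr,tocase([rr[0][0]/1e3,rr[0][1]/1e3,.08]).round(1))
E
```

```text
stud [278.71594203  60.34782609] [268  51  22  20 345] (501.4986877441406, -131.71800231933594) 8.41563606262207 [-72.  53.  92.]
stud [278.87142857 187.73333333] [269 177  21  19 210] (483.2113037109375, -230.21519470214844) 8.295134544372559 [-72.2 -47.2  92. ]
yaw -10.51799992186676 100.18046377450361 [ 492.35499573 -180.96659851]
tab [279.49144812 145.03078677] [272 118  16  55 877] ((489.77783203125, -196.04443359375), (38.48707580566406, 10.712763786315918), 79.28436279296875) [-71.9 -12.4 120. ]
lid ((583.5706787109375, -197.78482055664062), (225.02423095703125, 144.02133178710938), 79.72621154785156) [20.6  2.8 80. ]
bar [387.45254902 125.60862745] [ 380   67   15  117 1275] ((570.5850219726562, -194.59619140625), (86.52483367919922, 9.53817367553711), 79.67153930664062) [ 7.3  3.6 80. ]
```

```bash
sed -i 's/MID=np.array(\[.*\])/MID=np.array([.4932,-.1827,.080])/' go.py
python3 -c "
from go import *
delta(case(-70,-60,100),YAW)"
```

```text
t 2.6 tcp [ 0.4821 -0.2436  0.2069] F [ 0.6  1.2 -0.6] w -0.0
turn first (tool, units) [-0.04 -0.01  0.01] jaw az -10.64
shift in present axes [106.9   2.    0. ]  after turn [ 1.069e+02  1.900e+00 -1.000e-01]
```

```bash

python3 -m jog '40 2 0 0 0 0 0;35 0 0 0 0 0 0;20 0 0 0 0 0 0;11 0 0 0 0 0 0;0 0 0 0 0 0 0'
python3 -c "
from go import *
delta(case(-70,-60,100),YAW);print(tocase(bot.get_obs()['eef_pos']))"
python3 shot.py 2 wrist
```

```text
t: 3.1
eef_pos: [0.4845, -0.2375, 0.1002]
tool_rot: [0.703, 0.063, 0.705, -0.063]
contact_force: [0.6, 0.8, 0.4]
gripper_width: -0.003
t 3.1 tcp [ 0.4845 -0.2375  0.1002] F [0.6 0.8 0.4] w -0.3
turn first (tool, units) [ 0.03 -0.02 -0.  ] jaw az -10.19
shift in present axes [ 0.2 -4.5 -1.4]  after turn [ 0.2 -4.5 -1.4]
[-68.60868304 -55.50053962 100.19744543]
```

View pics/wrist2.png

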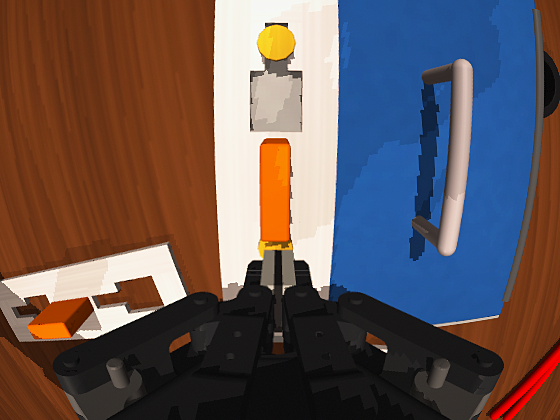

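The fingers at (277,280) are in line with the tab at (275,190), just clear of its end. I'll push slowly along tool +y and watch the force.

```bash

python3 -m jog '0 3 -1 0 0 0 0;0 2 0 0 0 0 0;0 2 0 0 0 0 0;0 2 0 0 0 0 0;0 2 0 0 0 0 0'
python3 -m jog '0 2 0 0 0 0 0;0 2 0 0 0 0 0;0 2 0 0 0 0 0;0 2 0 0 0 0 0;0 2 0 0 0 0 0'
python3 -c "
from go import *
print(tocase(bot.get_obs()['eef_pos']))"
```

```text
t: 3.65
eef_pos: [0.486, -0.2276, 0.1016]
tool_rot: [0.704, 0.063, 0.704, -0.063]
contact_force: [0.0, -2.1, 1.9]
gripper_width: 0.001
t: 4.15
eef_pos: [0.4876, -0.2179, 0.1013]
tool_rot: [0.704, 0.063, 0.704, -0.063]
contact_force: [-0.1, -3.1, 1.4]
gripper_width: -0.001
[-69.16004876 -35.63042872 101.33789167]
```

```bash

python3 -m jog '0 2 0 0 0 0 0;0 2 0 0 0 0 0;0 2 0 0 0 0 0;0 2 0 0 0 0 0;0 2 0 0 0 0 0'
python3 -m jog '0 2 0 0 0 0 0;0 1 0 0 0 0 0;0 0 0 0 0 0 0'
python3 -c "
from go import *
print(tocase(bot.get_obs()['eef_pos']))"
python3 shot.py 3 wrist scene
```

```text
t: 4.65
eef_pos: [0.4893, -0.2079, 0.1013]
tool_rot: [0.704, 0.063, 0.704, -0.063]
contact_force: [-0.7, -2.5, 1.3]
gripper_width: 0.001
t: 4.95
eef_pos: [0.4899, -0.2046, 0.1012]
tool_rot: [0.704, 0.063, 0.704, -0.063]
contact_force: [0.7, -2.0, 1.1]
gripper_width: 0.001
[-69.29002102 -22.15659981 101.20942477]
```

View pics/wrist3.png

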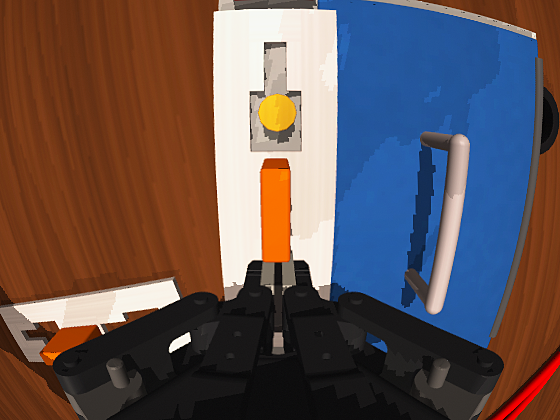

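View pics/crop_scene3.png

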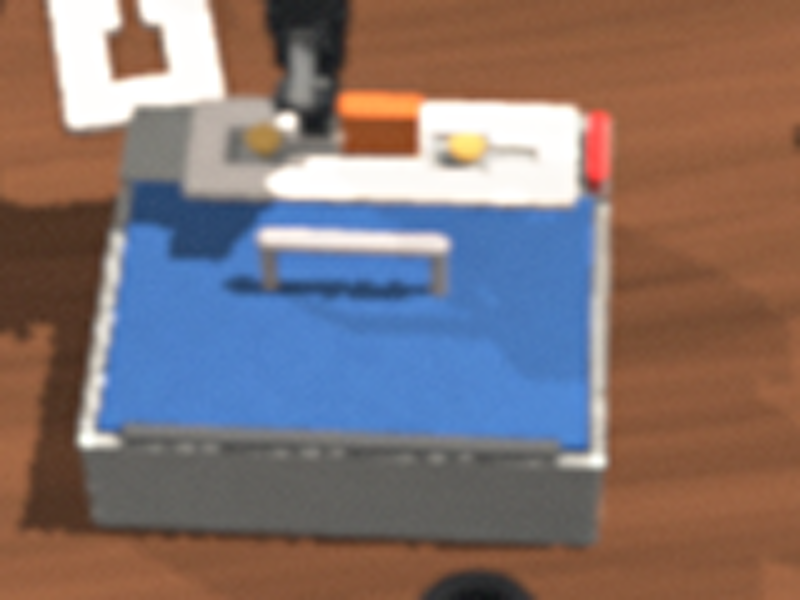

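The wrist view shows the +y stud head at (277,113) in a hole spanning rows 91–151, and the scene crop shows the plate close to the stop. Next I'll measure the remaining offset.

```bash
python3 - <<'E'
from fe import *;from go import tocase
c=load('wrist3');H,S,V=hsv(c['p'])
m,ce,st=blob((H>21)&(H<34)&(S>150)&(V>150),(277,113));v,u=np.nonzero(m);P=fplane(c,u,v,.092);cc,r=cv2.minEnclosingCircle(np.float32(P[:,:2]*1000));print('stud',ce,st,r,tocase([cc[0]/1e3,cc[1]/1e3,.09]).round(1))
for a in ((277,91),(277,151),(250,120),(302,120)): print(a,tocase(fplane(c,*a,.085)).round(1))
o=(H>8)&(H<20)&(S>200)&(V>200);m,ce,st=blob(o,(275,210));v,u=np.nonzero(m);print(ce,st);print('tab top ends',[tocase(fplane(c,275,r,.12)).round(1) for r in (st[1],st[1]+8,st[1]+12,st[1]+st[3])])
E
```

```text
stud [272.35       110.53823529] [258  94  37  37 680] 8.458529472351074 [-71.2  51.5  90. ]
(277, 91) [-71.   61.9  85. ]
(277, 151) [-70.9  32.5  85. ]
(250, 120) [-84.   47.8  85. ]
(302, 120) [-58.8  47.8  85. ]
[275.20463174 214.41875475] [ 260  169   30   93 2634]
tab top ends [array([-71.5,  29. , 120. ]), array([-71.5,  25.8, 120. ]), array([-71.5,  24.3, 120. ]), array([-71.5, -10.2, 120. ])]
```

```bash

python3 -m jog '0 1.5 0 0 0 0 0;0 1.5 0 0 0 0 0;0 1.5 0 0 0 0 0;0 0.5 0 0 0 0 0;0 0 0 0 0 0 0'
python3 -m jog '0 -8 0 0 0 0 0;0 -8 0 0 0 0 0'
python3 -c "
from go import *
print(tocase(bot.get_obs()['eef_pos']))"
python3 shot.py 4 wrist
python3 - <<'E'
from fe import *;from go import tocase
c=load('wrist4');H,S,V=hsv(c['p'])
m,ce,st=blob((H>21)&(H<34)&(S>150)&(V>150),(277,113));v,u=np.nonzero(m);P=fplane(c,u,v,.092);cc,r=cv2.minEnclosingCircle(np.float32(P[:,:2]*1000));print('stud',ce,st,r,tocase([cc[0]/1e3,cc[1]/1e3,.09]).round(1))
E
```

```text
t: 5.55
eef_pos: [0.4907, -0.1997, 0.1012]
tool_rot: [0.704, 0.063, 0.704, -0.063]
contact_force: [0.1, -0.4, -0.7]
gripper_width: -0.0
t: 5.75
eef_pos: [0.4878, -0.2161, 0.1012]
tool_rot: [0.704, 0.063, 0.704, -0.063]
contact_force: [0.1, 0.3, 0.1]
gripper_width: 0.001
[-69.24152797 -33.79701007 101.24717245]
stud [273.67711172  84.82288828] [259  70  36  35 734] 8.422205924987793 [-71.1  51.5  90. ]
```

View pics/wrist4.png

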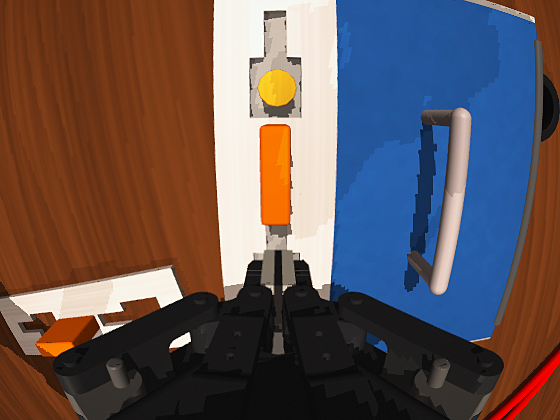

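```bash
python3 - <<'E'
from fe import *;from go import tocase
c=load('wrist4')
for a in ((277,57),(277,117)): print(a,tocase(fplane(c,*a,.085)).round(1))
E
python3 -m jog '-20 0 -1 0 0 0 0;-25 0 0 0 0 0 50;-10 20 0 0 0 0 50;0 26 0 0 0 0 50;0 0 0 0 0 0 50'
python3 -m jog '0 0 0 0 0 0 50;0 0 0 0 0 0 50'
python3 -c "
from go import *
delta(case(-70.5,12,91),YAW)"
python3 shot.py 5 wrist
```

```text
(277, 57) [-71.   67.3  85. ]
(277, 117) [-70.9  37.5  85. ]
t: 6.3
eef_pos: [0.4961, -0.1673, 0.1565]
tool_rot: [0.705, 0.063, 0.704, -0.061]
contact_force: [1.1, 1.0, -0.1]
gripper_width: 0.585
t: 6.5
eef_pos: [0.4947, -0.1715, 0.1562]
tool_rot: [0.704, 0.064, 0.704, -0.064]
contact_force: [-0.1, 0.2, -0.3]
gripper_width: 0.585
t 6.5 tcp [ 0.4947 -0.1715  0.1562] F [-0.1  0.2 -0.3] w 50.0
turn first (tool, units) [ 0.01 -0.    0.  ] jaw az -10.35
shift in present axes [65.2  0.8  0.1]  after turn [65.2  0.7  0. ]
```

View pics/wrist5.png

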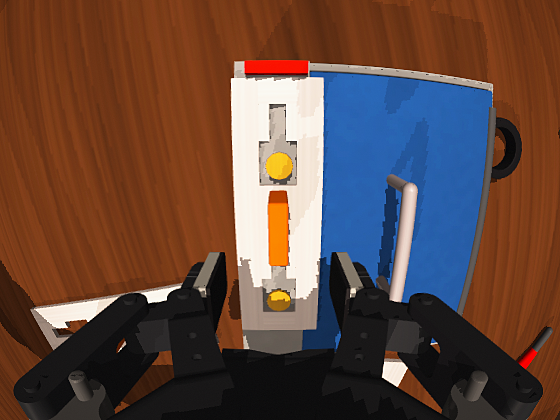

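The hole centre is about 1 mm past the stud, within the ±6 mm. The tab at (278,230) is centred between the fingers. Next: descend and grip.

```bash

python3 -m jog '20 1 0 0 0 0 50;20 1 0 0 0 0 50;15 0 0 0 0 0 50;9 0 0 0 0 0 50;0 0 0 0 0 0 40'
python3 -m jog '0 0 0 0 0 0 25;0 0 0 0 0 0 16;0 0 0 0 0 0 5;0 0 0 0 0 0 5;0 0 0 0 0 0 5' 40
python3 -m jog '0 0 0 0 0 0 5;0 0 0 0 0 0 5'
```

```text
t: 7.05
eef_pos: [0.4944, -0.169, 0.0913]
tool_rot: [0.703, 0.064, 0.705, -0.064]
contact_force: [0.0, 0.3, -0.1]
gripper_width: 0.471
t: 7.55
eef_pos: [0.4961, -0.1688, 0.0931]
tool_rot: [0.705, 0.063, 0.704, -0.063]
contact_force: [-0.2, -0.5, 6.1]
gripper_width: 0.133
t: 7.75
eef_pos: [0.4961, -0.1688, 0.0931]
tool_rot: [0.705, 0.063, 0.704, -0.063]
contact_force: [-0.8, 0.3, 6.5]
gripper_width: 0.131
```

```bash

python3 -m jog '-3 0 0 0 0 0 5;-3 0 0 0 0 0 5;-4 0 0 0 0 0 5;-4 0 0 0 0 0 5;-4 0 0 0 0 0 5'
python3 shot.py 6 wrist side
```

```text
t: 8.25
eef_pos: [0.4954, -0.1684, 0.1106]
tool_rot: [0.704, 0.063, 0.704, -0.063]
contact_force: [-0.5, 0.6, -3.0]
gripper_width: 0.134
```

View pics/wrist6.png

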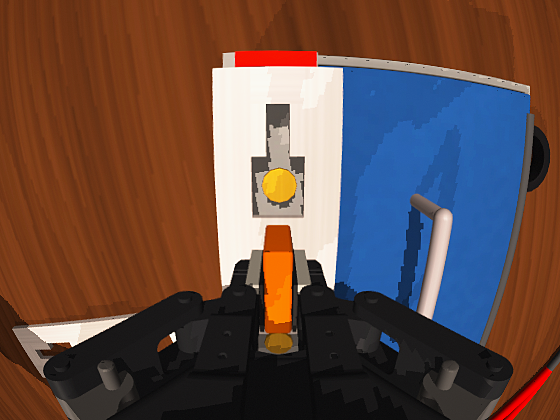

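View pics/crop_side6.png

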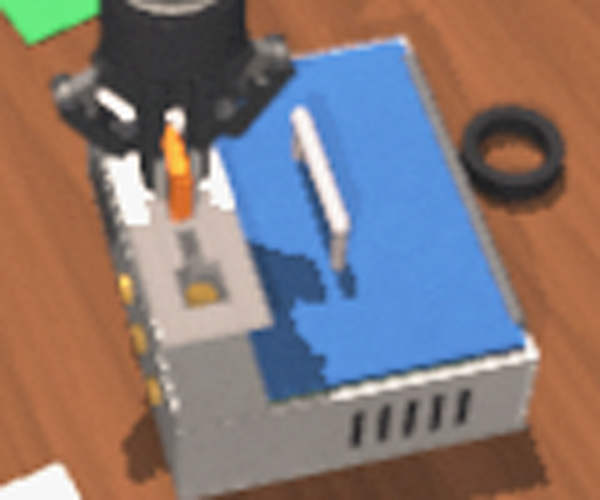

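The plate is clear: the force is -3 N, its weight, and the side view shows the brass head seen through the hole. Next: lift and carry it.

```bash

python3 -m jog '-15 0 0 0 0 0 5;-15 0 0 0 0 0 5;-15 0 0 0 0 0 5;-10 10 0 0 0 0 5;-5 25 3 0 0 0 5'
python3 -m jog '0 30 5 -0.3 0 0 5;0 30 5 -0.3 0 0 5;0 30 5 -0.3 0 0 5;0 30 5 -0.3 0 0 5;0 30 5 -0.3 0 0 5'
python3 -m jog '0 30 0 -0.3 0 0 5;0 30 0 -0.3 0 0 5;0 30 0 -0.3 0 0 5;0 20 0 -0.3 0 0 5;0 10 0 -0.3 0 0 5'
python3 -c "
from go import *
delta([.5406,.1745,.06],7.7)"
```

```text
t: 8.85
eef_pos: [0.5043, -0.1367, 0.1714]
tool_rot: [0.705, 0.065, 0.704, -0.065]
contact_force: [1.0, 0.3, -3.3]
gripper_width: 0.129
t: 9.35
eef_pos: [0.547, 0.0125, 0.1702]
tool_rot: [0.707, 0.007, 0.707, -0.007]
contact_force: [0.9, 1.1, -2.3]
gripper_width: 0.132
t: 9.85
eef_pos: [0.5431, 0.1334, 0.1701]
tool_rot: [0.705, -0.049, 0.706, 0.049]
contact_force: [-0.4, 0.0, -3.1]
gripper_width: 0.135
t 9.85 tcp [0.5431 0.1334 0.1701] F [-0.4  0.  -3.1] w 11.5
turn first (tool, units) [ 0.05 -0.   -0.  ] jaw az 7.99
shift in present axes [110.1  41.1   3.3]  after turn [110.1  41.1   3. ]
```

```bash

python3 -m jog '15 20 1 0 0 0 5;25 20 1 0 0 0 5;30 1 1 0 0 0 5;20 0 0 0 0 0 5;15 0 0 0 0 0 5'
python3 -m jog '0 0 0 0 0 0 5;0 0 0 0 0 0 5'
python3 -c "
from go import *
delta([.5406,.1745,.0165],7.7)"
python3 shot.py 7 wrist scene side
```

```text
t: 10.35
eef_pos: [0.5399, 0.1715, 0.0628]
tool_rot: [0.705, -0.048, 0.706, 0.047]
contact_force: [-0.1, -1.2, -2.7]
gripper_width: 0.138
t: 10.55
eef_pos: [0.5413, 0.1718, 0.0653]
tool_rot: [0.706, -0.047, 0.706, 0.047]
contact_force: [0.2, -0.4, -2.5]
gripper_width: 0.133
t 10.55 tcp [0.5413 0.1718 0.0653] F [ 0.2 -0.4 -2.5] w 11.3
turn first (tool, units) [-0.01  0.    0.  ] jaw az 7.66
shift in present axes [48.8  2.8 -0.4]  after turn [48.8  2.8 -0.4]
```

View pics/wrist7.png

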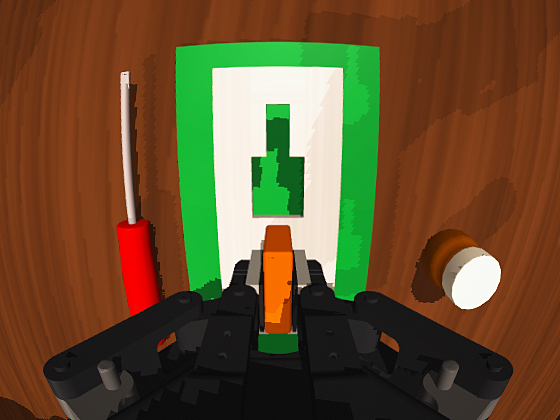

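View pics/scene7.png

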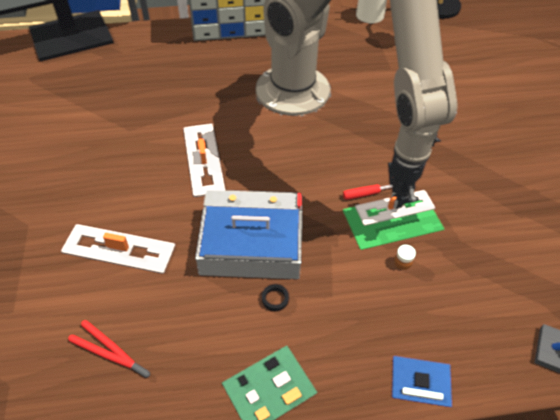

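View pics/side7.png

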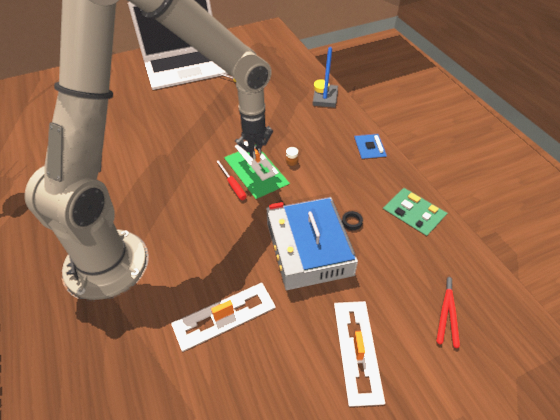

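The plate is centred over the mat and parallel to it. The wrist view shows even green margins, columns 178–213 left and 343–378 right. Next: lower gently.

```bash

python3 -m jog '12 2 0 0 0 0 5;12 0 0 0 0 0 5;8 0 0 0 0 0 5;5 0 0 0 0 0 5;0 0 0 0 0 0 5'
python3 -m jog '3 0 0 0 0 0 5;2 0 0 0 0 0 5;1 0 0 0 0 0 5;0 0 0 0 0 0 5'
python3 -m jog '1 0 0 0 0 0 5;1 0 0 0 0 0 5;0 0 0 0 0 0 5'
```

```text
t: 11.2
eef_pos: [0.54, 0.1739, 0.0271]
tool_rot: [0.705, -0.048, 0.706, 0.047]
contact_force: [0.1, -0.7, -2.4]
gripper_width: 0.136
t: 11.6
eef_pos: [0.5408, 0.1742, 0.0223]
tool_rot: [0.706, -0.048, 0.705, 0.048]
contact_force: [-0.2, 0.8, -2.9]
gripper_width: 0.133
t: 11.9
eef_pos: [0.5407, 0.1742, 0.0202]
tool_rot: [0.705, -0.048, 0.706, 0.048]
contact_force: [-0.1, -0.3, -2.8]
gripper_width: 0.131
```

```bash

python3 -m jog '1 0 0 0 0 0 5;1 0 0 0 0 0 5;0 0 0 0 0 0 5'
python3 -m jog '1 0 0 0 0 0 5;1 0 0 0 0 0 5;0 0 0 0 0 0 5'
```

```text
t: 12.2
eef_pos: [0.5406, 0.1742, 0.0181]
tool_rot: [0.705, -0.048, 0.706, 0.048]
contact_force: [-0.8, 0.2, -3.0]
gripper_width: 0.131
t: 12.5
eef_pos: [0.5408, 0.1742, 0.0162]
tool_rot: [0.705, -0.048, 0.705, 0.048]
contact_force: [-0.5, 0.5, -3.0]
gripper_width: 0.127
```

```bash

python3 -m jog '0.7 0 0 0 0 0 5;0 0 0 0 0 0 5'
python3 -m jog '0.7 0 0 0 0 0 5;0 0 0 0 0 0 5'
python3 -m jog '0.7 0 0 0 0 0 5;0 0 0 0 0 0 5'
```

```text
t: 12.7
eef_pos: [0.5408, 0.1742, 0.0161]
tool_rot: [0.705, -0.048, 0.706, 0.048]
contact_force: [-3.0, 0.0, 3.7]
gripper_width: 0.133
t: 12.9
eef_pos: [0.5408, 0.1742, 0.0161]
tool_rot: [0.705, -0.047, 0.706, 0.048]
contact_force: [-4.6, -1.5, 12.9]
gripper_width: 0.126
t: 13.1
eef_pos: [0.5408, 0.1743, 0.0161]
tool_rot: [0.705, -0.047, 0.706, 0.048]
contact_force: [-6.7, -0.6, 20.3]
gripper_width: 0.133
```

It has touched down at TCP z 0.0161. I'll relieve the pressing force, then release slowly.

```bash

python3 -m jog '-1 0 0 0 0 0 5;-0.6 0 0 0 0 0 5;0 0 0 0 0 0 5'
python3 -m jog '0 0 0 0 0 0 13;0 0 0 0 0 0 14;0 0 0 0 0 0 16;0 0 0 0 0 0 20;0 0 0 0 0 0 28'
python3 -m jog '0 0 0 0 0 0 34;-4 0 0 0 0 0 34;-10 0 0 0 0 0 34;-20 0 0 0 0 0 34;-25 0 0 0 0 0 34'
python3 -m jog '-30 0 0 0 0 0 34;-30 0 0 0 0 0 34;-30 -20 0 0 0 0 34;0 0 0 0 0 0 34'
python3 shot.py 8 wrist scene
```

```text
t: 13.4
eef_pos: [0.5408, 0.1743, 0.0161]
tool_rot: [0.706, -0.048, 0.705, 0.048]
contact_force: [-3.3, -1.2, 5.3]
gripper_width: 0.129
t: 13.9
eef_pos: [0.5408, 0.1742, 0.0157]
tool_rot: [0.705, -0.048, 0.706, 0.048]
contact_force: [-0.7, -0.9, 0.5]
gripper_width: 0.326
t: 14.4
eef_pos: [0.5402, 0.174, 0.0755]
tool_rot: [0.705, -0.048, 0.706, 0.047]
contact_force: [0.5, 0.2, 0.8]
gripper_width: 0.398
t: 14.8
eef_pos: [0.5466, 0.1522, 0.1699]
tool_rot: [0.708, -0.046, 0.703, 0.047]
contact_force: [-0.7, 0.7, 0.1]
gripper_width: 0.4
```

View pics/wrist8.png

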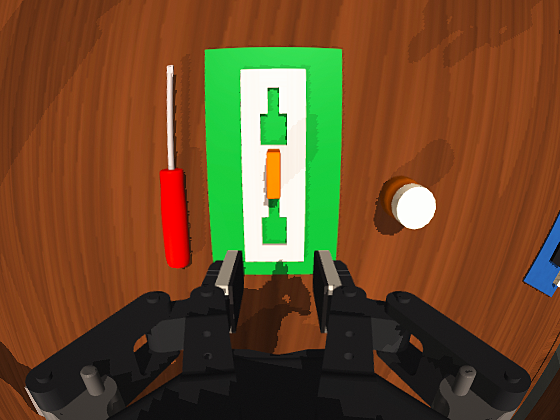

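```bash
python3 - <<'E'
from fe import *
c=load('wrist8');H,S,V=hsv(c['p'])
m=(H>50)&(H<75)&(S>120);m,ce,st=blob(m,(280,200),2000);v,u=np.nonzero(m);print('mat',rect(fplane(c,u,v,.003)))
w=(S<50)&(V>170);m,ce,st=blob(w,(280,200),1500);v,u=np.nonzero(m);print('plate',st,rect(fplane(c,u,v,.008)))
E
```

```text
mat ((539.4624633789062, 177.00868225097656), (130.20323181152344, 230.32369995117188), 7.695383548736572)
plate [ 240   69   66  193 9182] ((539.8612060546875, 174.7589111328125), (60.10028839111328, 190.0301513671875), 7.9163641929626465)
```

The plate lies flat on the mat, centred within about 2 mm and aligned to 0.2°. The screwdriver and jar are untouched. Next is the lid bar.

```bash

python3 -m jog '-3 -35 0 0.3 0 0 34;0 -35 0 0.3 0 0 34;0 -35 0 0.3 0 0 34;0 -35 0 0.3 0 0 34;0 -35 0 0.3 0 0 34'
python3 -m jog '0 -35 0 0.3 0 0 34;0 -35 0 0.3 0 0 34;0 -35 0 0.3 0 0 34;0 -35 0 0.3 0 0 34;0 -25 0 0.3 0 0 34'
python3 -m jog '0 0 0 0 0 0 34'
python3 -c "
from go import *
delta(case(10,0,160),YAW)"
```

```text
t: 15.4
eef_pos: [0.5552, -0.0204, 0.1666]
tool_rot: [0.706, 0.008, 0.708, -0.008]
contact_force: [0.4, 0.6, -0.2]
gripper_width: 0.399
t: 15.9
eef_pos: [0.5415, -0.1859, 0.1667]
tool_rot: [0.703, 0.064, 0.705, -0.064]
contact_force: [0.4, -1.0, 0.5]
gripper_width: 0.399
t: 16.0
eef_pos: [0.5408, -0.188, 0.1669]
tool_rot: [0.703, 0.065, 0.705, -0.066]
contact_force: [-0.7, 0.1, 0.1]
gripper_width: 0.397
t 16.0 tcp [ 0.5408 -0.188   0.1669] F [-0.7  0.1  0.1] w 33.9
turn first (tool, units) [-0.04 -0.02  0.02] jaw az -10.64
shift in present axes [ 6.8 -3.2 32.3]  after turn [ 6.9 -3.3 32.2]
```

```bash

python3 -m jog '0 -2 16 0 0 0 34;0 -1 16 0 0 0 34;0 0 0 0 0 0 34;0 0 0 0 0 0 34'
python3 -c "
from go import *
delta(case(10,0,100),YAW)"
python3 shot.py 9 wrist
```

```text
t: 16.4
eef_pos: [0.5731, -0.1916, 0.1667]
tool_rot: [0.704, 0.063, 0.705, -0.063]
contact_force: [0.3, 1.1, -0.0]
gripper_width: 0.394
t 16.4 tcp [ 0.5731 -0.1916  0.1667] F [ 0.3  1.1 -0. ] w 33.7
turn first (tool, units) [ 0.04 -0.02 -0.  ] jaw az -10.18
shift in present axes [66.7 -5.7 -0.1]  after turn [66.7 -5.7 -0.2]
```

View pics/wrist9.png

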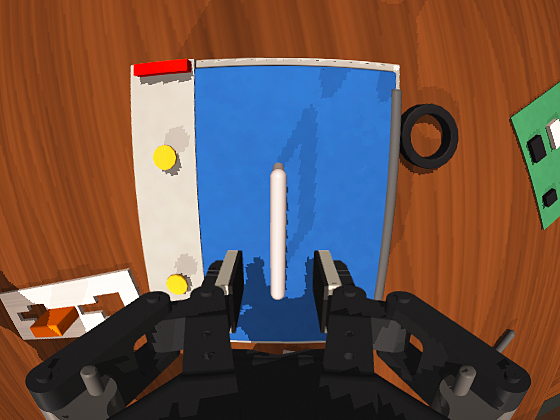

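The bar at (278,235) is midway between the open fingers. Next: descend and pinch it.

```bash

python3 -m jog '20 -3 0 0 0 0 34;20 -2 0 0 0 0 34;15 0 0 0 0 0 34;12 0 0 0 0 0 34;0 0 0 0 0 0 25'
python3 -m jog '0 0 0 0 0 0 15;0 0 0 0 0 0 4;0 0 0 0 0 0 4;0 0 0 0 0 0 4;0 0 0 0 0 0 4' 40
python3 -c "
from go import *
print(tocase(bot.get_obs()['eef_pos']))
# path in tool axes (x down, z back): bar arc
import numpy as np
r,a0=np.hypot(85,38),np.arctan2(38,85)
L=[0]+[np.radians(5*i) for i in range(1,13)]
p=np.array([[95-r*np.cos(a0+t),77+r*np.sin(a0+t)] for t in L]);d=np.diff(p,axis=0);print(np.c_[-d[:,1],d[:,0]].round(1))"
```

```text
t: 16.95
eef_pos: [0.5715, -0.197, 0.0991]
tool_rot: [0.703, 0.063, 0.705, -0.063]
contact_force: [0.2, 0.5, -0.8]
gripper_width: 0.293
t: 17.45
eef_pos: [0.572, -0.1977, 0.1013]
tool_rot: [0.704, 0.064, 0.705, -0.063]
contact_force: [-5.1, 1.3, 4.1]
gripper_width: 0.094
[ 10.17386179  -0.52141934 101.31265557]
[[-7.3  3.6]
 [-6.9  4.3]
 [-6.5  4.8]
 [-6.1  5.4]
 [-5.6  5.9]
 [-5.   6.4]
 [-4.5  6.8]
 [-3.9  7.1]
 [-3.2  7.5]
 [-2.6  7.7]
 [-1.9  7.9]
 [-1.2  8. ]]
```

```bash

python3 -m jog '-3.7 1.7 0 0 0 0 4' 2>/dev/null >/dev/null; echo oops
```

```text
oops
```

That row had its sideways shift in the wrong column: 1.7 mm along the bar's own axis instead of backwards. It does no harm, and the next row undoes it.

```bash

python3 -m jog '0 -1.7 1.8 0 0 0 4;-3.6 0 1.8 0 0 0 4;-3.5 0 2.1 0 0 0 4;-3.4 0 2.2 0 0 0 4'
python3 -m jog '-3.3 0 2.4 0 0 0 4;-3.2 0 2.4 0 0 0 4;-3.1 0 2.7 0 0 0 4;-3 0 2.7 0 0 0 4'
python3 -c "
from go import *
print(tocase(bot.get_obs()['eef_pos']))"
python3 shot.py 10 wrist side
```

```text
t: 17.95
eef_pos: [0.5784, -0.1989, 0.1142]
tool_rot: [0.703, 0.064, 0.706, -0.063]
contact_force: [-6.8, 0.4, -4.9]
gripper_width: 0.099
t: 18.35
eef_pos: [0.5873, -0.2005, 0.1267]
tool_rot: [0.702, 0.064, 0.707, -0.063]
contact_force: [-10.4, 2.3, 0.1]
gripper_width: 0.095
[ 25.76708726  -0.52167286 126.68269483]
```

View pics/crop_side10.png

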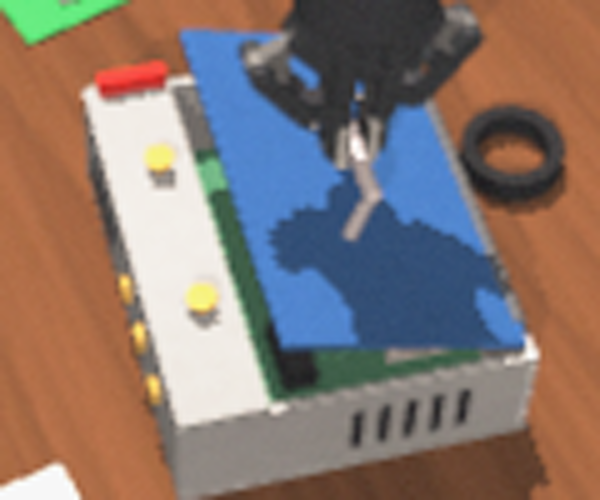

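```bash

python3 -m jog '-3 0 2.6 0 0 0 4;-2.8 0 2.8 0 0 0 4;-2.8 0 2.9 0 0 0 4;-2.6 0 3 0 0 0 4;-2.5 0 3.1 0 0 0 4'
python3 -m jog '-2.3 0 3.3 0 0 0 4;-2.3 0 3.3 0 0 0 4;-2 0 3.5 0 0 0 4;-2 0 3.5 0 0 0 4'
python3 -c "
from go import *
c=tocase(bot.get_obs()['eef_pos']);print(c,np.degrees([np.arctan2(c[2]+13.7-77,95-c[0])])-24.1)"
```

```text
t: 18.95
eef_pos: [0.6018, -0.2032, 0.1409]
tool_rot: [0.702, 0.064, 0.707, -0.063]
contact_force: [-11.3, 0.9, 1.9]
gripper_width: 0.095
t: 19.35
eef_pos: [0.6158, -0.2057, 0.1502]
tool_rot: [0.702, 0.064, 0.706, -0.063]
contact_force: [-12.0, 2.8, 8.0]
gripper_width: 0.097
[ 54.73073644  -0.53062882 150.22468664] [41.04330806]
```

```bash

python3 -m jog '-2.4 0 3.3 0 0 0 4;-2 0 3.5 0 0 0 4;-1.7 0 3.6 0 0 0 4;-1.4 0 3.7 0 0 0 4'
python3 -m jog '-1.2 0 3.8 0 0 0 4;-1 0 3.9 0 0 0 4;-0.8 0 3.9 0 0 0 4;0 0 0 0 0 0 4'
python3 -c "
from go import *
c=tocase(bot.get_obs()['eef_pos']);print(c,np.degrees([np.arctan2(c[2]+13.7-77,95-c[0])])-24.1)"
python3 shot.py 11 wrist side scene
python3 -c "
import cv2;a=cv2.imread('pics/side11.png')[150:290,230:390];cv2.imwrite('pics/s11.png',cv2.resize(a,None,fx=4,fy=4))"
```

```text
t: 19.75
eef_pos: [0.6303, -0.2084, 0.1567]
tool_rot: [0.703, 0.064, 0.706, -0.063]
contact_force: [-8.0, 0.5, 1.1]
gripper_width: 0.092
t: 20.15
eef_pos: [0.6424, -0.2107, 0.16]
tool_rot: [0.703, 0.063, 0.705, -0.063]
contact_force: [-4.3, -0.9, -2.4]
gripper_width: 0.091
[ 81.83249906  -0.5600247  160.00930445] [58.14654355]
```

View pics/s11.png

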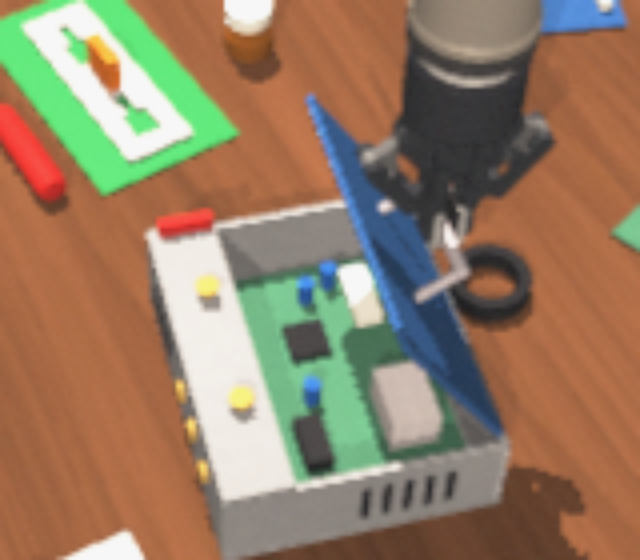

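View pics/wrist11.png

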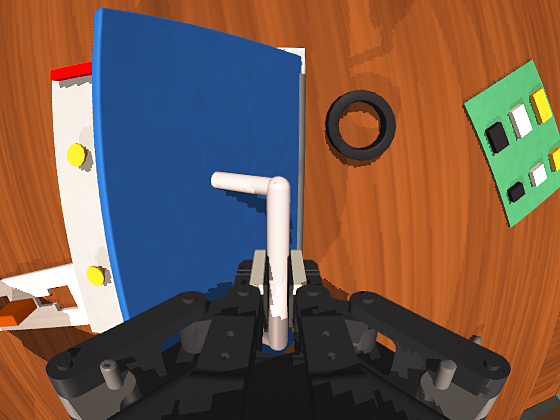

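The side view shows the lid raised steeply, with the bar still between the fingers. I'll check the angle with a plane fit on the lid's depth points.

```bash
cat > lid.py <<'E'
import sys
from fe import *
from go import YAW
for n in sys.argv[1:]:
    c=load(n);H,S,V=hsv(c['p'])
    P=cloud(c);m=(H>100)&(H<125)&(S>140)&(c['d']>0)&(P[...,0]>.5)&(P[...,0]<.72)&(abs(P[...,1]+.2)<.14)&(P[...,2]>.09)
    m=cv2.erode(m.astype(np.uint8),np.ones((3,3)))>0
    Q=P[m];q=Q-np.median(Q,0);
    for _ in range(4):
        w=np.linalg.svd(q-q.mean(0),full_matrices=False)[2][2]; r=(q-q.mean(0))@w; q=q[abs(r)<max(.004,2*r.std())]
    w*=np.sign(w[2]);a=np.radians(YAW);print(n,len(Q),len(q),'normal',w.round(3),'lid deg',np.degrees(np.arctan2(w[0]*np.cos(a)+w[1]*np.sin(a),w[2])).round(1),'rms',r.std().round(4))
E
python3 lid.py scene11 side11
```

```text
scene11 3491 3261 normal [ 0.832 -0.154  0.534] lid deg 57.7 rms 0.0018
side11 200 200 normal [ 0.831 -0.153  0.535] lid deg 57.7 rms 0.0005
```

```bash

python3 -m jog '-0.5 0 3.5 0 0 0 4;0 0 0 0 0 0 4;0 0 0 0 0 0 10;0 0 0 0 0 0 14;0 0 0 0 0 0 20'
python3 -m jog '0 0 0 0 0 0 24;-3 0 0 0 0 0 24;-8 0 0 0 0 0 24;-15 0 0 0 0 0 24;-20 0 0 0 0 0 24'
python3 -m jog '-25 0 0 0 0 0 24;-25 0 0 0 0 0 24;-25 0 0 0 0 0 24;0 0 0 0 0 0 24'
python3 shot.py 12 wrist side scene
python3 lid.py scene12 side12
```

```text
t: 20.8
eef_pos: [0.6486, -0.2111, 0.162]
tool_rot: [0.706, 0.063, 0.703, -0.063]
contact_force: [-1.1, -0.8, 0.3]
gripper_width: 0.236
t: 21.3
eef_pos: [0.6466, -0.2112, 0.2079]
tool_rot: [0.704, 0.063, 0.704, -0.063]
contact_force: [1.0, -0.1, -0.0]
gripper_width: 0.281
t: 21.7
eef_pos: [0.6487, -0.2127, 0.2877]
tool_rot: [0.707, 0.063, 0.701, -0.064]
contact_force: [0.3, -0.4, 0.7]
gripper_width: 0.279
scene12 4004 3778 normal [ 0.855 -0.159  0.493] lid deg 60.4 rms 0.0018
side12 198 198 normal [ 0.855 -0.157  0.495] lid deg 60.3 rms 0.0004
```

View pics/scene12.png

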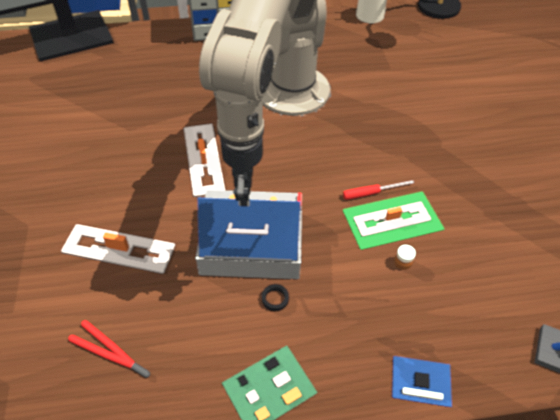

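View pics/side12.png

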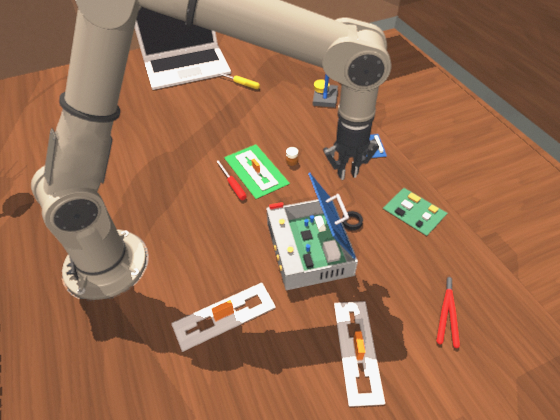

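The lid stands free at 60.4°. The plate lies along the mat at (393,217), and the screwdriver, jar and tape are where they were. I'll let a moment pass, check once more, and hand in.

```bash

python3 -m jog '-5 0 0 0 0 0 24;0 0 0 0 0 0 24;0 0 0 0 0 0 24;0 0 0 0 0 0 24;0 0 0 0 0 0 24'
python3 shot.py 13 scene; python3 lid.py scene13
python3 -c "
from fe import *
a=load('scene0');b=load('scene13')
for n,s in (('tape',(285,310,260,292)),('jar',(240,272,393,420)),('driver',(178,202,340,416))): print(n,np.abs(a['p'][s[0]:s[1],s[2]:s[3]].astype(int)-b['p'][s[0]:s[1],s[2]:s[3]]).mean().round(2))
from station import bot
print(bot.hand_in(),bot.get_obs()['t'])"
```

```text
t: 22.35
eef_pos: [0.6467, -0.2112, 0.2866]
tool_rot: [0.704, 0.063, 0.704, -0.063]
contact_force: [-0.0, 1.0, -0.9]
gripper_width: 0.284
scene13 4100 3869 normal [ 0.856 -0.158  0.491] lid deg 60.6 rms 0.0018
tape 4.65
jar 5.47
driver 6.65
the job is handed in; nothing more can be done
the job is handed in; nothing more can be done
```

The case is open and the job is handed in, at about 22 s on the robot's clock. No verdict was reported.

- **Plate slid:** I pushed the plate along its slots with the shut fingers, at about 3 N or less. The wide hole I measured ended about 1 mm past its stud, and the other stud looked clear in the picture.
- **Plate laid down:** I lifted it by the orange tab and set it on the green mat. One wrist view put it within about 2 mm of the mat's centre and 0.2° of its long axis.
- **Lid raised:** I raised it by the bar and let go. It measured 60.4° just after release and 60.6° about 0.6 s later, with the robot clear of it.
- **Other items:** The screwdriver, tape and jar look unmoved in the final pictures. A pixel comparison with the first scene picture showed small differences, which I took to be noise and shadow; I did not measure their positions.

Two things did not go as intended:
- **Touchdown:** The wrist force rose to about 20 N as the plate touched down, because I pressed slightly past contact. I backed off before letting go of the tab.
- **Lid lift:** One row had its shift in the wrong axis, a slide of about 1.7 mm along the bar, and the next row undid it. The wrist force while raising reached about 14 N, more than the 5 to 7 N the hinge needs.

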